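Slide the filter stage onto its dovetail rail and clamp it

ROBOT

A 6-joint arm with a two-finger parallel gripper is mounted at the origin on a cart in front of the work surface, level with it; the furniture and walls round the work are solid. World frame = base frame: x ahead of the robot, y to its left, z up, the work surface at z = 0. Lengths are in m, angles in rad, forces in N, time in s.
With the tool pointing down it reaches from about 0.35 to 0.975 m from the base axis. Payload 7.1 kg.
Tool frame: the origin (TCP) lies midway between the tips of the shut fingers; the grasp point (between the pads) lies 19 mm behind it; z points along the fingers, x is the direction in which the jaws open and shut, and the axes are right-handed (so a half turn about z gives the same grasp; the last joint's range is limited). The gripper opens to 88 mm and grips with 3 to 60 N. Pads are 20 mm wide; open, the fingers measure 115 mm over their backs; the gripper's body (75 mm by 178 mm) begins 61 mm behind the grasp point.
Start: joints at [-1.26, 0.423, 1.63, -0, 1.089, -0.019], TCP at [0.202, -0.591, 0.223] pointing down, gripper open.
Joint ranges: [-3, 3], [-0.9, 2.11], [0.09, 2.58], [-1.31, 4.45], [0.11, 2.69], [-2.54, 2.54]. Speed limits (rad/s): [2.39, 2.39, 3.01, 3.14, 3.14, 3.14].

INTERFACE

Orientations are given as a unit quaternion [w, x, y, z].
In Python, from station import move_pose, movel, movej, command_gripper, wait, inverse_kinematics, read_camera, camera_info, MotionError, job_done, get_time, get_joint_pos, get_qvel, get_effort, get_tcp_pos, get_ee_rot, get_ft_force, get_ft_torque, get_grip_width gives the robot as it stands. Calls block until the motion is done:
- move_pose(position, orientation): joint-space move of the TCP to a pose.
- movel(position, frame=None, v=0.15, until_force=None): straight line of the TCP; frame=None keeps the orientation; v is the mean speed in m/s. With until_force (N) it stops when the force on the tool has changed by that much, and returns True; else False.
- movej(angles): joint-space move.
- command_gripper(opening): opening from 0.0 (shut) to 1.0 (fully open); the grip force is fixed at half the most; returns when the fingers have stopped.
- wait(seconds).
- inverse_kinematics(position, orientation): joint angles nearest the present ones, or None.
- read_camera(name): name is "scene" or "top"; returns the picture (400x640x3 uint8, red, green, blue); there is no depth.
- camera_info(name): a dict with "intrinsics" (3x3 intrinsics, pixels), "dist" ([k1, k2, p1, p2, k3] as OpenCV has them; the pictures are not rectified), "T" (4x4, takes a point from camera to world coordinates). Camera axes: x right, y up, looking along -z (the intrinsics and any distortion apply to the point x, -y, -z); pixel columns grow to the right and rows downward; lengths in m; the calibration is good to about 2 mm. A picture is of the moment at which its call begins. camera_info takes no time and is no camera call.
A pose or a line that the arm cannot do raises MotionError and nothing moves.
- job_done(): hands the job in, once; it reports no verdict.
Readings, each from a call of its own:
- get_time(): time.
- get_joint_pos(): joint angles.
- get_qvel(): joint speeds.
- get_effort(): joint torques, N m.
- get_tcp_pos(): TCP position.
- get_ee_rot(): TCP orientation.
- get_ft_force(): force on the tool from outside, world axes, zero at the start.
- get_ft_torque(): the same for the moment, N m.
- get_grip_width(): opening from 0.0 (shut) to 1.0 (fully open).
Only numpy, scipy, OpenCV 4.12 (cv2) and the standard library are available. Lean on these libraries where they do the work, as an engineer would, in place of code of your own. Each camera call takes 0.05 s, during which the arm holds its last target.

TASK

Push the blue filter-pad carriage along the plate onto the tapered end of the dovetail rail and slide it fully home against the stop block, with its clamp knob still loose. Then turn the red wing knob on its side clockwise (seen from above) until it is tight, with its wing in line with the rail. Leave the carriage flat and clamped there, and do not disturb the other things on the bench.

Things in the scene. Friction and masses are not known exactly. Their poses are not given: they have to be found in the camera images.
- rail_fixture: Fixed aluminium plate on the bench, 290 x 130 x 10 mm, with a dovetail rail and a stop. Origin on the bench in the plate's middle line; plate from x = -150 to +140 mm. +x runs along the rail from its open end to the stop (push direction), z up. Dark stop block: face at x = +110 mm, 76 mm wide, top 44 mm above the bench, black sensor head on it to 60 mm. Bare plate before the rail.
- rail_mouth (a point): Tip of the rail's tapered nose (x = -15 mm in rail_fixture), on the plate's top, 10 mm above the bench; axes as rail_fixture. Steel rail, undercut: 16 mm high, 26 mm wide at the foot, 42 at the top, full width from 35 mm past this point to the stop, also behind the carriage: push it home above the rail or astride; the nose tip is 3 mm wide at the foot, 19 at the top.
- rail_home (a point): Where the carriage's origin lies when fully home against the stop: on the plate's top, middle of the rail, 35 mm before the stop face (x = +75 mm in rail_fixture). Axes as rail_fixture.
- carriage: Loose blue block, cream filter pad fixed on top, about 0.6 kg, on the plate before the nose, up to 0.3 rad skew, up to 8 mm off line. Origin under its centre, x along its groove, z up. 70 mm long (x), 72 wide (y), 36 high, pad to 47. Slides on its underside; 1.5 mm play a side on the rail; the nose takes it in within about 9 mm of line. Lug 34 mm long on its -y side to y = -92, z 4 to 14 mm.
- knob_grip (a point): Middle of the red wing of the clamp knob, on its vertical axis, at x = 0, y = -74, z = 44 mm in the carriage. The wing is a bar 46 mm long, 12 thick, 22 high (its underside 32, its top 54 mm above the plate). Below it a stem 12 mm thick with a 20 mm washer on the lug, whose top is 14 mm above the plate. This point's axes turn with the knob.
- clamp_knob (a joint): Turn of the knob, rad, growing clockwise seen from above; the wing lies 1.4 - value counterclockwise from the carriage's x: 0 = loose, wing nearly across; 1.4 = wing along the rail; end stop at 1.45. Starts at 0 to 0.2. It presses a brass gib on the rail's flank; stiff (about 0.1 N m, more as it tightens), stays where left, counts as tight beyond 1.2.
- red_lid_jar: Bystander: white plastic jar with a red lid, 45 mm wide, 62 mm tall; origin under its middle. Leave it alone.
- weigh_bottle: Bystander: small glass weighing bottle with knobbed lid, 31 mm wide, 56 mm tall; origin under its middle. Leave it alone.
- small_beaker: Bystander: small empty glass beaker, 46 x 52 mm, 58 mm tall; origin under its middle. Leave it alone.
- rubber_stopper: Bystander: black rubber stopper lying on its side, 27 x 29 mm, 26 mm high; origin under its middle. Leave it alone.
- tweezers: Bystander: steel tweezers lying flat, 13 x 123 mm, 10 mm high; origin under its middle. Leave it alone.

How it is judged:
By the outcome, as a careful person would: the job done as asked, in the order asked, and still so for the second after the job is handed in, with the robot touching nothing.
It also fails if it takes over 72 s, if anything falls off the work surface, if the arm or the gripper's body presses on something with over 40 N, if the wrist force passes 120 N, or if a joint passes its speed limit or range.

## Working session

There is one attempt and no reset: what is moved stays moved. The work goes in short steps, each a Python script; the robot and the scene stay as the last script left them, time stands still between calls to the robot, and variables do not carry over. Pictures are saved under pics/ and viewed, and the job is handed in when it is done.

```bash
mkdir -p pics; ls; python3 - <<'E'
from station import *
import cv2
for n in ("scene","top"):
    im=read_camera(n); cv2.imwrite(f"pics/{n}0.png",im[:,:,::-1]); i=camera_info(n)
    print(n,i["intrinsics"],i["dist"],i["T"])
print(get_time(),get_ee_rot(),get_tcp_pos())
E
```

```text
pics
scene [[510.53321732   0.         320.28026608]
 [  0.         510.53321732 201.75000727]
 [  0.           0.           1.        ]] [0.03144706 0.         0.         0.         0.        ] [[ 0.47073214  0.35559576 -0.8074422  -0.66112503]
 [-0.882189    0.20257201 -0.42509664 -0.37589189]
 [ 0.01240262  0.91242328  0.40905982  0.70730961]
 [ 0.          0.          0.          1.        ]]
top [[404.1827234    0.         315.68823627]
 [  0.         404.1827234  200.54440416]
 [  0.           0.           1.        ]] [-0.06631372  0.          0.          0.          0.        ] [[ 0.03179525  0.98486269 -0.17039524  0.37731643]
 [-0.99911752  0.03599929  0.0216389   0.28501284]
 [ 0.02744545  0.16955686  0.98513817  1.31806113]
 [ 0.          0.          0.          1.        ]]
0.1 [-4.16625234e-04  8.13593162e-01 -5.81434137e-01 -5.81173557e-04] [ 0.20226269 -0.5908132   0.2219863 ]
```

View pics/scene0.png

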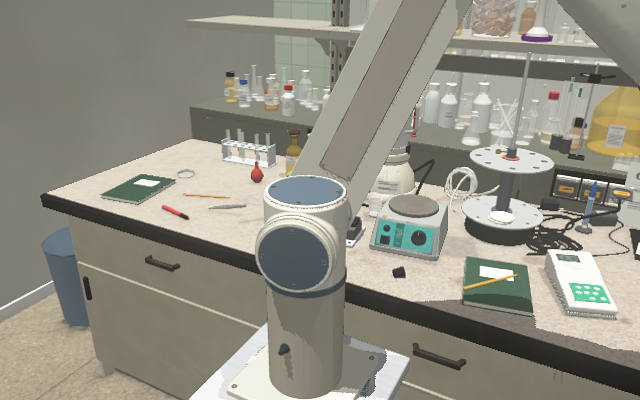

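View pics/top0.png

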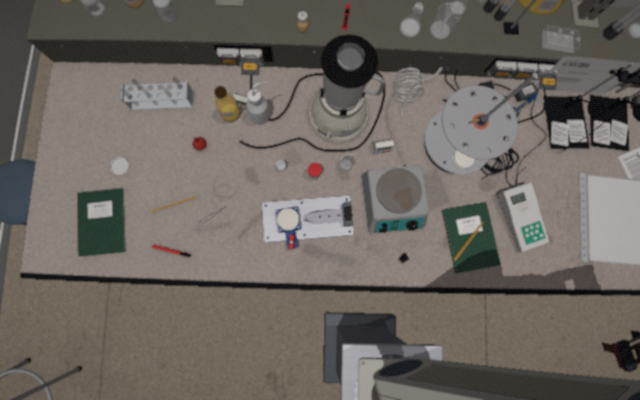

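The top view shows the plate at about (262–354, 196–241): carriage with cream pad near (289,219), red wing near (291,240), stop near (347,214). The arm hides the plate in the scene view.

```bash
python3 - <<'E'
import cv2
im=cv2.imread("pics/top0.png")[145:265,240:440]
cv2.imwrite("pics/topz.png",cv2.resize(im,(800,480),interpolation=cv2.INTER_CUBIC))
im=cv2.imread("pics/scene0.png")[150:300,250:450]
cv2.imwrite("pics/scenez.png",cv2.resize(im,(800,600),interpolation=cv2.INTER_CUBIC))
E
```

```text
(no output)
```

View pics/topz.png

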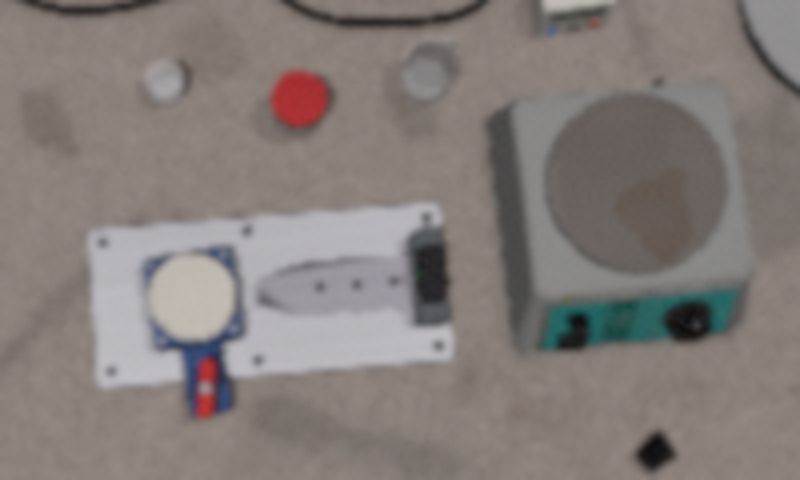

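```bash
cat > h.py <<'E'
from station import *
import numpy as np, cv2
def ray(cam,px,z):
    i=camera_info(cam); K=i["intrinsics"];T=np.array(i["T"])
    u=cv2.undistortPoints(np.array(px,float).reshape(-1,1,2),np.array(K),np.array(i["dist"])).reshape(-1,2)
    d=np.c_[u[:,0],-u[:,1],-np.ones(len(u))]@T[:3,:3].T
    o=T[:3,3]; s=(z-o[2])/d[:,2]
    return o+d*s[:,None]
def big(m):
    c,_=cv2.findContours(m.astype(np.uint8),cv2.RETR_EXTERNAL,cv2.CHAIN_APPROX_NONE)
    return max(c,key=cv2.contourArea).reshape(-1,2)
def masks(im,box):
    x0,y0,x1,y1=box
    hsv=cv2.cvtColor(im,cv2.COLOR_RGB2HSV).astype(int); H,S,V=hsv[...,0],hsv[...,1],hsv[...,2]
    r=np.zeros(im.shape[:2],bool); r[y0:y1,x0:x1]=1
    return dict(plate=r&(V>165)&(S<40)&((H>105)&(H<150)),blue=r&(H>100)&(H<125)&(S>100),red=r&((H<8)|(H>172))&(S>140),cream=r&(H>10)&(H<35)&(V>170)&(S>15))
E
python3 - <<'E'
from h import *
im=cv2.imread("pics/top0.png")[:,:,::-1].copy()
hsv=cv2.cvtColor(im,cv2.COLOR_RGB2HSV)
for p in [(270,230),(310,230),(289,219),(291,240),(280,212),(290,247),(320,216),(300,250),(347,214)]: print(p,hsv[p[1],p[0]])
m=masks(im,(255,190,360,255))
for k in m: print(k,m[k].sum())
P=big(m['plate']|0); P=ray('top',P,0.010)[:,:2]
r=cv2.minAreaRect(P.astype(np.float32)*1000);print('plate',r)
print(cv2.boxPoints(r))
for k,z in(('red',.064),('cream',.057),('blue',.046)):
    ys,xs=np.where(m[k]); Q=ray('top',np.c_[xs,ys],z)[:,:2]*1000
    print(k,cv2.minAreaRect(Q.astype(np.float32)),Q.mean(0), np.c_[xs,ys].mean(0))
E
```

```text
(270, 230) [132   7 191]
(310, 230) [132   7 186]
(289, 219) [ 17  18 193]
(291, 240) [179 105 161]
(280, 212) [ 20  14 168]
(290, 247) [179 180 173]
(320, 216) [140  13 116]
(300, 250) [ 12  32 136]
(347, 214) [150  17  45]
plate 1939
blue 55
red 39
cream 314
plate ((544.38623046875, 282.841796875), (127.54061889648438, 287.1614074707031), 6.731393814086914)
[[464.22574 417.95792]
 [497.88528 132.77603]
 [624.54675 147.72568]
 [590.8872  432.90756]]
red ((463.06561279296875, 328.32574462890625), (12.019684791564941, 40.77004623413086), 87.20191192626953) [463.14370836 328.38070926] [291.43589744 241.46153846]
cream ((535.1505126953125, 343.9612121582031), (60.127685546875, 59.63946533203125), 2.2548668384552) [534.55505806 343.76279159] [287.5477707  218.66878981]
blue ((473.7454833984375, 330.2002868652344), (50.884925842285156, 27.974123001098633), 9.583341598510742) [481.55002611 331.89266324] [290.74545455 235.96363636]
```

Measured: the plate rectangle is 287×128 mm plus about one pixel, which matches 290×130. The carriage sits at about (-67, -2.6) mm in the fixture with about 0.1 rad skew. Pad to knob is 73 mm against 74 expected. Next I'll check the poses and the path clearance.

```bash
cat >> h.py <<'E'
xh=np.array([.1172,-.9931]);xh/=np.linalg.norm(xh); yh=np.array([-xh[1],xh[0]]); O=np.array([.5450,.2779])
YAW=np.arctan2(yh[1],yh[0])
def W(x,y,z): p=O+xh*x/1000+yh*y/1000; return [p[0],p[1],z/1000]
def F(p): d=(np.array(p)[...,:2]-O)*1000; return np.stack([d@xh,d@yh],-1)
from scipy.spatial.transform import Rotation as R
def Q(yaw):
    c,s=np.cos(yaw),np.sin(yaw)
    q=R.from_matrix(np.array([[c,s,0],[s,-c,0],[0,0,-1]])).as_quat(); return [q[3],*q[:3]]
E
python3 - <<'E'
from h import *
print(YAW,W(-135,0,18))
for n,p in dict(hp_l=(366,200),hp_fl=(371,231),stand=(455,145),rod=(483,120),jar=(315,170),bottle=(281,165),beaker=(346,163),stirrer=(340,115)).items(): print(n,ray('top',[p],0.)[0].round(3),F(ray('top',[p],0.)).round(0))
for nm,p in (('pre',W(-135,0,120)),('down',W(-135,0,18)),('home',W(30,0,18)),('knob',W(75,-74,36))):
    for dy in (0,np.pi,1.31,1.31-np.pi):
        j=inverse_kinematics(p,Q(YAW+dy)); print(nm,round(dy,2),None if j is None else np.round(j,2))
E
```

```text
0.11747095543955066 [np.float64(0.5291778690713249), np.float64(0.41196960943060834), 0.018]
hp_l [0.613 0.089 0.   ] [[196.  46.]]
hp_fl [0.51  0.071 0.   ] [[201. -59.]]
stand [ 0.818 -0.219  0.   ] [[526. 213.]]
rod [ 0.915 -0.324  0.   ] [[641. 296.]]
jar [0.709 0.262 0.   ] [[ 35. 161.]]
bottle [0.722 0.376 0.   ] [[-77. 187.]]
beaker [0.738 0.158 0.   ] [[142. 177.]]
stirrer [0.908 0.182 0.   ] [[138. 349.]]
pre 0 [ 0.64  0.61  1.58 -0.    0.95  0.53]
pre 3.14 None
pre 1.31 [ 0.64  0.61  1.58 -0.    0.95 -0.78]
pre -1.83 [ 0.64  0.61  1.58 -0.    0.95  2.36]
down 0 [ 0.64  0.75  1.61 -0.    0.78  0.53]
down 3.14 None
down 1.31 [ 0.64  0.75  1.61 -0.    0.78 -0.78]
down -1.83 [ 0.64  0.75  1.61 -0.    0.78  2.36]
home 0 [ 0.41  0.68  1.77 -0.    0.69  0.29]
home 3.14 None
home 1.31 [ 0.41  0.68  1.77 -0.    0.69 -1.02]
home -1.83 [ 0.41  0.68  1.77 -0.    0.69  2.12]
knob 0 [ 0.36  0.57  1.96 -0.    0.61  0.24]
knob 3.14 None
knob 1.31 [ 0.36  0.57  1.96 -0.    0.61 -1.07]
knob -1.83 [ 0.36  0.57  1.96 -0.    0.61  2.08]
```

View pics/scenez.png

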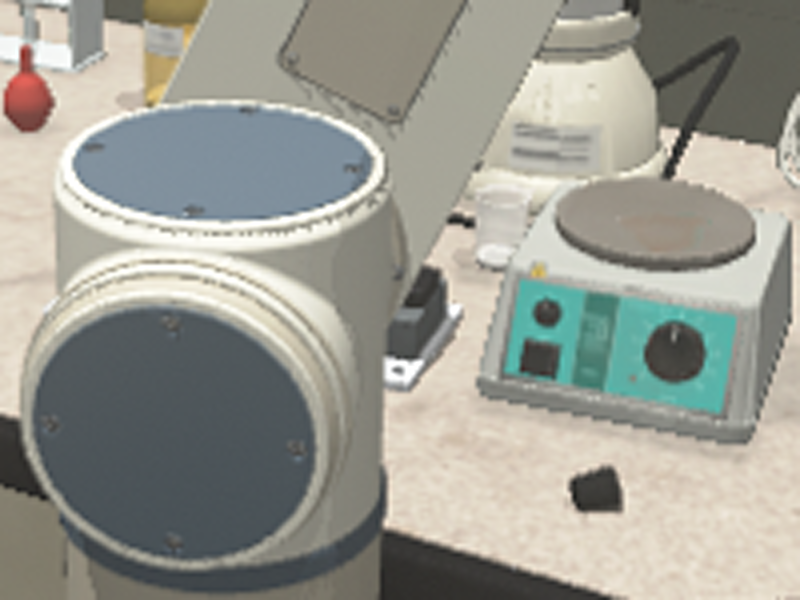

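```bash
python3 - <<'E'
from h import *
movel([0.17,-0.50,0.36],v=0.3)
move_pose([0.50,0.38,0.36],Q(YAW))
command_gripper(50/88)
print(get_grip_width(),get_time())
move_pose(W(-135,0,100),Q(YAW))
movel(W(-135,0,18),v=0.1)
print(F(get_tcp_pos()),get_tcp_pos(),get_time(),get_ft_force())
for n in("top","scene"):
  im=read_camera(n);cv2.imwrite(f"pics/{n}1.png",im[:,:,::-1])
im=cv2.imread("pics/top1.png")[145:265,240:400]
cv2.imwrite("pics/top1z.png",cv2.resize(im,(800,600),interpolation=cv2.INTER_CUBIC))
E
```

```text
0.5691148105082443 4.8417
[-135.25690913    0.44883685] [0.5295935  0.41227735 0.01846635] 6.8333 [ 0.59609056  0.17125818 -0.0306322 ]
```

View pics/top1z.png

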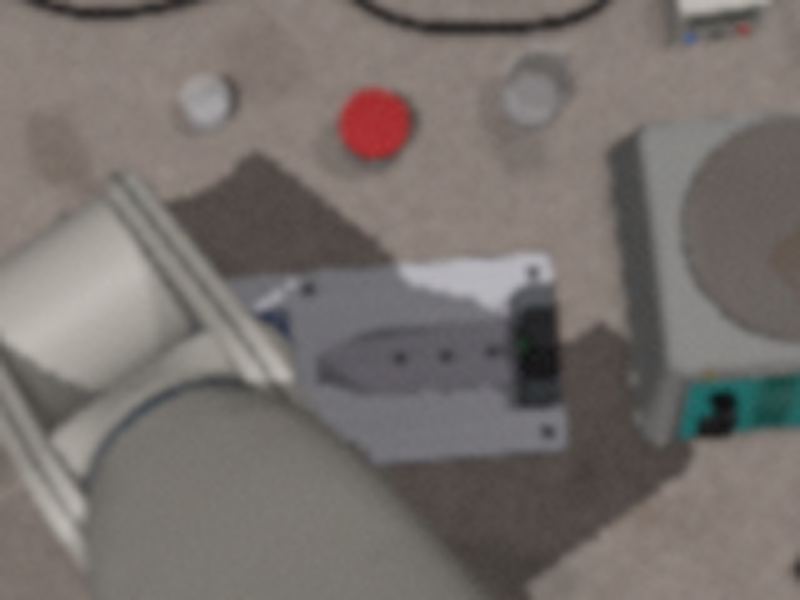

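View pics/scene1.png

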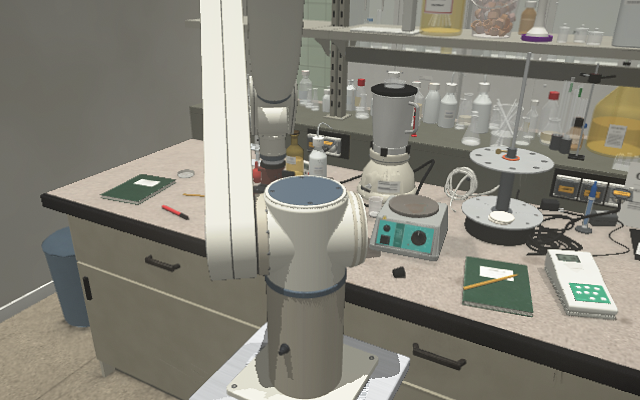

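The arm hides the carriage in both views, so I'll push in short, force-limited segments.

```bash
python3 - <<'E'
from h import *
for x in (-115,-100,-85,-70,-50,-30,-10,10,22,45):
    s=movel(W(x,0,18),v=0.035,until_force=20)
    f=get_ft_force(); print(x,s,F(get_tcp_pos()).round(2),round(get_tcp_pos()[2]*1000,1),'Fx,Fy',np.round([f[:2]@xh,f[:2]@yh,f[2]],1),get_ft_torque().round(2),round(get_time(),1))
    if s: break
E
```

```text
-115 False [-114.76   -0.14] 17.9 Fx,Fy [ 0.5  0.6 -0.9] [ 0.01 -0.1   0.01] 7.7
-100 False [-9.954e+01 -3.000e-02] 18.0 Fx,Fy [-0.9 -0.  -0.3] [ 0.08 -0.19 -0.01] 8.2
-85 False [-84.42  -0.11] 17.9 Fx,Fy [ 0.   0.7 -0.4] [ 0.03 -0.12 -0.01] 8.8
-70 False [-69.2   -0.21] 17.9 Fx,Fy [-0.4  0.7 -0. ] [-0.05 -0.11  0.05] 9.4
-50 False [-49.87   0.71] 18.3 Fx,Fy [-3.2  1.5  0.3] [ 0.46 -0.36  0.07] 10.1
-30 False [-30.17   0.59] 18.3 Fx,Fy [-4.   3.4  0.3] [ 0.64 -0.42  0.01] 10.8
-10 False [-10.26   0.61] 18.3 Fx,Fy [-4.5  2.9 -1. ] [ 0.73 -0.52 -0.01] 11.6
10 False [9.77 0.55] 18.3 Fx,Fy [-4.9  2.7 -0.9] [ 0.73 -0.56  0.03] 12.3
22 False [21.93  0.35] 18.3 Fx,Fy [-2.9  1.4  1.1] [ 0.56 -0.5   0.05] 12.8
45 True [28.34  0.6 ] 18.3 Fx,Fy [-3.9 -0.6  2.1] [ 0.53  0.11 -0.1 ] 13.2
```

```bash
python3 - <<'E'
from h import *
s=movel(W(45,0,18),v=0.02,until_force=25); f=get_ft_force()
print(s,F(get_tcp_pos()),f@np.r_[xh,0])
movel(W(10,0,18),v=0.08); movel(W(0,0,120),v=0.2)
# clear of the view
j=list(get_joint_pos()); move_pose([0.35,-0.25,0.36],Q(YAW))
for n in("top","scene"):
  im=read_camera(n);cv2.imwrite(f"pics/{n}2.png",im[:,:,::-1])
im=cv2.imread("pics/top2.png")[145:265,240:400]
cv2.imwrite("pics/top2z.png",cv2.resize(im,(800,600),interpolation=cv2.INTER_CUBIC))
im=cv2.imread("pics/top2.png")[:,:,::-1].copy()
m=masks(im,(255,190,360,255)); 
for k,z in(('red',.064),('cream',.057)):
    P=big(m[k]); ys,xs=np.where(m[k]); q=F(ray('top',np.c_[xs,ys],z))
    print(k,m[k].sum(),q.mean(0),cv2.minAreaRect(q.astype(np.float32)))
print(get_time())
E
```

```text
True [28.22971231  0.66758073] -3.381415077743895
red 35 [ 75.27560643 -75.65366001] ((75.73226165771484, -74.53874206542969), (41.26649856567383, 10.292058944702148), 78.27934265136719)
cream 314 [75.31199333 -1.63192338] ((75.45085144042969, -0.9864883422851562), (60.475624084472656, 60.068824768066406), 84.92089080810547)
16.875
```

View pics/top2z.png

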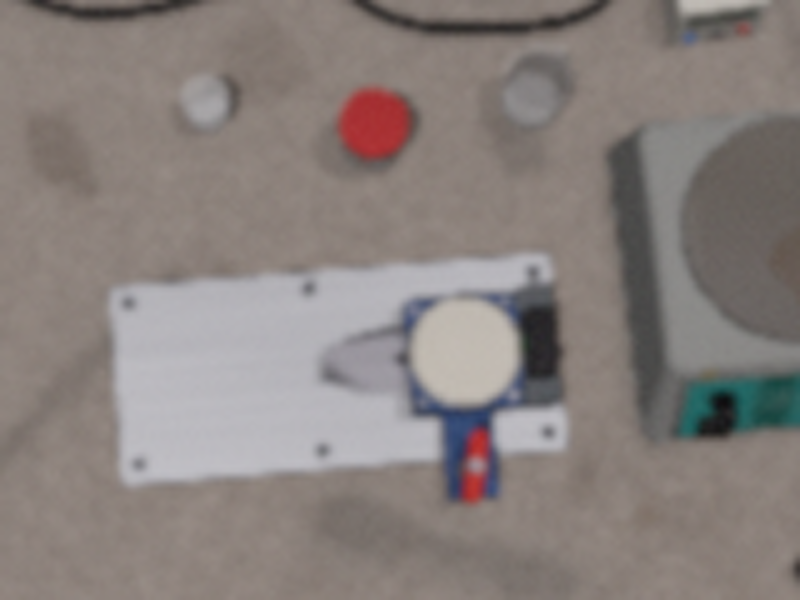

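The top view shows the carriage seated against the stop: pad centre at (75.3, -1.6) mm and wing at (75.5, -75) mm, still across at about 78°. Next comes the knob.

```bash
python3 - <<'E'
from h import *
def st(t):
    f=get_ft_force(); print(t,F(get_tcp_pos()).round(2),np.round([f[:2]@xh,f[:2]@yh,f[2]],1),get_ft_torque().round(2),get_grip_width().__round__(3),round(get_time(),1))
y0=YAW+1.35
command_gripper(40/88)
move_pose(W(75.6,-75,130),Q(y0)); st('above')
s=movel(W(75.6,-75,37),v=0.08,until_force=8); st(s)
if s: raise SystemExit
command_gripper(0.0); st('closed')
E
```

```text
above [ 76.24 -74.54] [0.3 0.7 0. ] [ 0.04 -0.15  0.02] 0.456 19.1
False [ 75.52 -74.64] [-0.6 -0.8 -0. ] [ 0.04 -0.15 -0.04] 0.45 20.5
closed [ 74.9  -74.82] [-4.7 -0.4  0.6] [ 0.83  0.05 -0.04] 0.135 21.0
```

Grip width is 11.9 mm, so the jaws hold the 12 mm wing, and the carriage is lightly pressed onto the stop. Turning clockwise in steps.

```bash
python3 - <<'E'
from h import *
def st(t):
    f=get_ft_force(); r=R.from_quat(np.roll(get_ee_rot(),-1)).as_matrix()
    print(round(t,2),F(get_tcp_pos()).round(2),'yaw-YAW',round(np.arctan2(r[1,0],r[0,0])-YAW,3),np.round([f[:2]@xh,f[:2]@yh,f[2]],1),get_ft_torque().round(2),round(get_grip_width(),3),round(get_time(),1))
for a in list(np.arange(1.2,0.1,-0.15))+[0.07,0.0]:
    move_pose(W(75.6,-75,37),Q(YAW+a)); st(a)
    if np.linalg.norm(get_ft_force())>45: break
wait(0.3); st(0)
E
```

```text
1.2 [ 74.94 -74.82] yaw-YAW 1.203 [-6.4 -0.7  2.2] [ 0.92  0.13 -0.1 ] 0.134 21.3
1.05 [ 74.98 -74.82] yaw-YAW 1.053 [-5.2 -1.   1.6] [ 0.88  0.1  -0.03] 0.133 21.5
0.9 [ 75.04 -74.86] yaw-YAW 0.903 [-5.9 -0.4  2.3] [ 0.78  0.17 -0.07] 0.132 21.8
0.75 [ 75.09 -74.91] yaw-YAW 0.756 [-5.7 -1.8  2. ] [ 0.84  0.28 -0.06] 0.134 22.1
0.6 [ 75.14 -74.96] yaw-YAW 0.606 [-5.4 -1.7  2.6] [ 0.79  0.23 -0.08] 0.133 22.3
0.45 [ 75.18 -75.01] yaw-YAW 0.456 [-5.1 -2.2  2.1] [ 0.78  0.29 -0.03] 0.133 22.6
0.3 [ 75.17 -75.07] yaw-YAW 0.306 [-4.8 -1.6  2.7] [ 0.76  0.32 -0.07] 0.134 22.9
0.15 [ 75.21 -75.13] yaw-YAW 0.156 [-4.8 -1.8  4.2] [ 0.76  0.36 -0.05] 0.134 23.1
0.07 [ 75.18 -75.12] yaw-YAW 0.076 [-4.4 -1.6  4.2] [ 0.78  0.4  -0.13] 0.134 23.4
0.0 [ 75.19 -75.18] yaw-YAW 0.006 [-4.5 -2.5  3. ] [ 0.77  0.43 -0.08] 0.136 23.6
0 [ 75.2  -75.18] yaw-YAW 0.006 [-5.3 -1.7  3.6] [ 0.79  0.45 -0.08] 0.135 23.9
```

```bash
python3 - <<'E'
from h import *
command_gripper(28/88); print(get_grip_width(),get_ft_force().round(1))
movel(W(75.6,-75,130),v=0.1); move_pose([0.35,-0.25,0.36],Q(YAW)); wait(0.3)
for n in("top","scene"):
  im=read_camera(n);cv2.imwrite(f"pics/{n}3.png",im[:,:,::-1])
im=cv2.imread("pics/top3.png")[145:265,240:400]
cv2.imwrite("pics/top3z.png",cv2.resize(im,(800,600),interpolation=cv2.INTER_CUBIC))
im=cv2.imread("pics/top3.png")[:,:,::-1].copy()
m=masks(im,(255,190,360,255)); 
for k,z in(('red',.064),('cream',.057)):
    ys,xs=np.where(m[k]); q=F(ray('top',np.c_[xs,ys],z))
    print(k,m[k].sum(),q.mean(0),cv2.minAreaRect(q.astype(np.float32)))
print(get_time())
E
```

```text
0.3186771786961398 [-0.2  0.3  0.3]
red 35 [ 74.01275963 -75.83753379] ((74.24647521972656, -75.85297393798828), (12.42117977142334, 40.516361236572266), 85.19172668457031)
cream 314 [75.05979129 -1.51910115] ((75.45109558105469, -0.9839859008789062), (60.517066955566406, 60.068885803222656), 84.92123413085938)
27.7833
```

View pics/top3z.png

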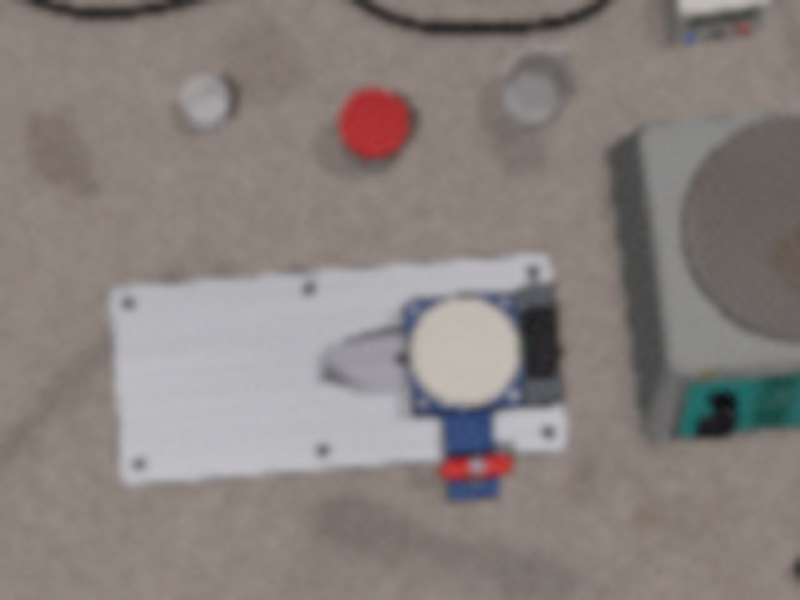

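View pics/scene3.png

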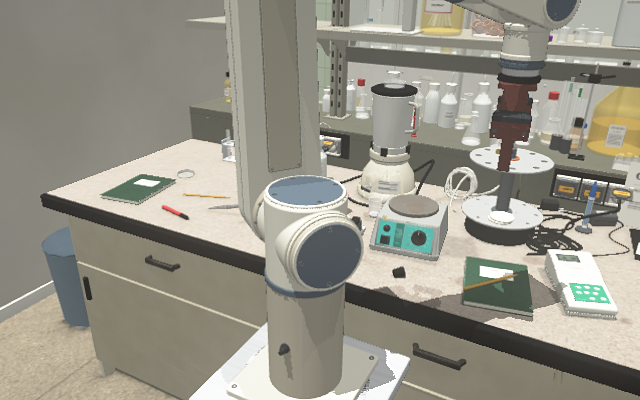

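The wing now lies along the rail, from about (442,470) to (512,463) in the zoom. The rectangle's angle is coarse at this resolution, so I'll check it with a redness-weighted fit.

```bash
python3 - <<'E'
from h import *
for n in (0,2,3):
    im=cv2.imread(f"pics/top{n}.png")[:,:,::-1].astype(float)
    w=np.clip(im[...,0]-np.maximum(im[...,1],im[...,2])-25,0,None); k=np.zeros_like(w);k[222:252,255:360]=1;w*=k
    ys,xs=np.where(w>0);q=F(ray('top',np.c_[xs,ys],.064));ww=w[ys,xs]
    c=np.average(q,axis=0,weights=ww);C=np.cov(q.T,aweights=ww);e,v=np.linalg.eigh(C);a=v[:,1]
    print(n,c.round(2),np.degrees(np.arctan2(a[1],a[0]))%180)
a,b=[cv2.imread(f"pics/top{n}.png").astype(int) for n in(0,3)]
d=(abs(a-b).max(2)>40).astype(np.uint8)[60:285,30:640]
for s in cv2.connectedComponentsWithStats(d)[2][1:]:
    if s[4]>8: print(s[0]+30,s[1]+60,s[2:])
E
```

```text
0 [-60.49 -76.91] 81.5587998210537
2 [ 74.71 -76.15] 76.91419231762123
3 [ 75.14 -75.89] 0.6526193488554952
332 203 [10  3 20]
320 204 [ 9  8 35]
277 206 [ 25  44 387]
275 208 [ 8  9 34]
324 209 [ 9  3 19]
488 209 [ 24  44 468]
336 210 [ 9  9 47]
327 214 [ 5  4 17]
454 219 [ 29  41 199]
321 220 [ 22  25 278]
515 229 [ 4  6 15]
524 247 [  50   38 1164]
581 251 [ 42  34 954]
432 259 [ 22  23 124]
624 258 [ 3  5 11]
566 266 [17  6 39]
475 269 [ 61  16 521]
622 275 [18 10 93]
394 277 [17  8 75]
```

```bash
python3 -c "
from station import *
job_done();print(get_time())"
```

```text
the job is handed in; nothing more can be done
the job is handed in; nothing more can be done
```

The carriage is fully home against the stop and clamped. I handed the job in at about 28 s on the robot's clock, with the arm clear of everything.

**Push:** I pushed the carriage from behind with the fingers astride the rail. It went onto the nose and along the rail at 5 N or less. It then met the stop twice at the same place, 28.2–28.3 mm in the fixture.

**Knob:** I gripped the wing at 11.9 mm, against 12 mm expected. I turned it clockwise from about 78° across the rail until it lay in line with it.

**Last checks, from the top camera:**
- **Carriage position:** the pad centre is at x = 75.1–75.5 mm, against 75 mm for home. It did not move during clamping.
- **Sideways offset:** the pad centre is 1 to 1.5 mm off the rail's middle line. That is within the rail's play plus the calibration error.
- **Wing angle:** a redness-weighted fit puts the wing 0.65° from the rail. A rough pixel rectangle gave −4.8°, which is beyond the knob's end stop, so I put that down to the low resolution.
- **Bystanders:** the only changes between the first and last pictures are at the carriage and under the arm and its shadow. The jar, bottle, beaker and stopper looked unmoved; I did not check the tweezers separately.

I did not measure flatness or tightness directly. The scene camera's view of the carriage was blocked by the arm, and the tight setting is inferred from the wing's angle.

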